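# One mixing cup onto the scale

### The arm

A 7-joint arm with a two-finger parallel gripper is mounted at the origin on the work surface. World frame = base frame: x ahead of the robot, y to its left, z up, the work surface at z = 0. Lengths are in mm, angles in rad, forces in N, time in s.
With the tool pointing down it reaches from about 425 to 875 mm from the base axis. Payload 9.9 kg.
Tool frame: the origin (TCP) lies at the very end of the fingers, on their centre line; the grasp point (between the pads) lies 19 mm behind it; z points along the fingers, y is the direction in which the jaws open and shut (so a half turn about z gives the same grasp; the last joint's range is limited). The gripper opens to 85 mm and grips with 20 to 120 N. Pads are 22 mm wide; open, the fingers measure 114 mm over their backs; the gripper's body (76 mm by 85 mm) begins 54 mm behind the grasp point. The pads swing forward as they close: fully open they stand 13 mm farther back than shut.
Start: joints at [1.108, 0.576, 0.025, 1.437, -0.015, 1.129, -0.057], TCP at [249.623, -627.15, 231.289] pointing down, gripper open.
Joint ranges: [-2.76, 2.76], [-0.34, 2.15], [-1.52, 1.57], [0.19, 2.46], [-1.09, 4.23], [0.17, 1.99], [-2.82, 2.82]. Speed limits (rad/s): [2.22, 2.22, 3.01, 3.01, 3.14, 3.14, 3.14].

### API

Orientations are given as [roll, pitch, yaw] about the fixed x, y, z axes, in that order (R = Rz(yaw) Ry(pitch) Rx(roll)).
In Python, from rig import state, capture, get_calibration, finish_job gives the robot as it stands. The module is installed in compiled form; this text tells all that it offers.
- The arm moves only by the tool jog_arm, never from a script. Its argument "plan" is a list of rows, each an object with "translation": the shift along the tool's x, y, z as a fraction of full scale, a list of three; "spin": the turn about the tool's z as a fraction of full scale; "grip": the opening, from -1 (shut) to 1 (fully open), so that 0 is half open. In form: [{"translation": [tx, ty, tz], "spin": spin, "grip": grip}, ...]. A call has 1 to 12 rows; each row shifts and turns the commanded pose from where the row before left it, along the tool's axes as they then stand; what a row does not reach is not made up. Full scale, the value 1, is 5 cm for a shift and 0.1 rad for a turn. A row lasts 1/8 s, in which the tool goes at most 62.5 mm and 10.7 degrees, less where a joint would pass 70% of its speed; a pose out of reach is approached as far as the arm can. A call with a number of a shift or a turn outside -1 to 1 is refused whole. A call with a gripper value outside its range is refused whole. The fingers move at their own pace and stop on an object; "force" is the grip in N (left out, the last holds). Time passes only in rows, so rows that do not move let the fingers close. It gives the time, the measured TCP pose, the force and the opening at its end, in the units of the state.
- state(): the state, without advancing time (a new reading comes with each control period).
- capture(name): name is "side" or "top" or "wrist"; returns the picture (384x512x3 uint8, red, green, blue); there is no depth.
- get_calibration(name): a dict with "mtx" (3x3 intrinsics, pixels), "camera_from_world" (4x4, takes a point from world to camera coordinates); the wrist camera has in their place "mount" (4x4, takes a point from camera to tool coordinates, whose origin is the TCP and whose axes are the flange's). Camera axes: x right, y down, z forward; pixel columns grow to the right and rows downward; lengths in mm; the calibration is good to about 2 mm. A picture is of the moment at which its call begins: read the wrist's pose just before it. get_calibration takes no time and is no camera call.
- finish_job(): hands the job in, once; it reports no verdict.
The state is a dict: "t": time; "joint_positions": joint angles; "joint_vel": joint speeds; "tau": joint torques, N m; "tcp_pos": TCP position; "orientation": TCP orientation; "ft_force": force on the tool from outside, world axes, zero at the start; "wrist_torque": the same for the moment, N m; "width": opening from 0.0 (shut) to 1.0 (fully open).
Only numpy, scipy, OpenCV 4.12 (cv2) and the standard library are available. Lean on these libraries where they do the work, as an engineer would, in place of code of your own. Each camera call takes 0.05 s, during which the arm holds its last target.

### The job

I need one empty cup on the scale to weigh out lacquer. Take only the top cup off the nested stack of green mixing cups, without pulling the next one up with it, and set it down upright, not dropped, in the middle of the scale's round pan. Leave the rest of the green stack and the orange cups where they are.

Things in the scene. Friction and masses are not known exactly. Their poses are not given: they have to be found in the camera images.
- green_top_c (a point): Centre (on the axis, 30 mm below the rim) of the top one of three nested green plastic cups: tapered, 60 mm high, about 45 g. Its top 24 mm is a straight collar 56 mm across (3.6 mm wall); below, hidden, it tapers from 47 to 37 mm at the foot. Collars sit on one another, all 56 mm wide: a grip lower than 24 mm under the rim takes the next cup too. z up.
- green_next_c (a point): Centre (30 mm above its foot) of the second green cup, same kind, nested 24 mm lower than the top one; a cup's foot goes 36 mm deep into the cup below. They are 1 to 2 mm loose in one another, held by gravity and rubbing alone. This one must stay nested. The lowest cup is fixed in a steel stand; the top rim is 114 mm above the table.
- orange_top_c (a point): Centre (30 mm above its foot) of the top cup of the orange stack, two cups of the same kind on another steel stand, top rim 90 mm above the table: leave it alone. Green stack, orange stack and scale may stand in any order from left to right.
- pan (a point): Centre of the top face of the round steel pan, 124 mm across and 45 mm above the table, of a white digital bench scale (170 x 150 mm, body 34 mm high). The scale is fixed and its pan does not give. z points up.
Mind the look-alikes: they are no part of the job. What is shaped like the part that bears green_top_c but pink is not meant.

How it is judged:
By the outcome, as a careful person would: the job done as asked, in the order asked, and still so for the second after the job is handed in, with the robot touching nothing.
It also fails if it takes over 42 s, if anything falls off the work surface, if the arm or the gripper's body presses on something with over 40 N, if the wrist force passes 120 N, or if a joint passes its speed limit or range.

## Working session

There is one attempt and no reset: what is moved stays moved. The work goes in short steps, Python scripts to look and compute and a tool call to move; the robot and the scene stay as the last step left them, time stands still between calls to the robot, and variables do not carry over. Pictures are saved under pics/ and viewed, and the job is handed in when it is done.

Besides the shell and the picture viewer there is one more tool, called after ">>>" as name(argument=value, ...) on one line, values as JSON. jog_arm: Moves the arm, as the interface text tells. Shift numbers are shares of 5 cm and turn numbers shares of 0.1 rad, none past 1 either way. Its arguments: {"type":"object","properties":{"plan":{"type":"array"},"force":{"type":"number"}},"required":["plan"]}

```bash
mkdir -p pics; python3 - <<'E'
from rig import *
import cv2,numpy as np
s=state();print(s)
for n in("side","top"):
    cv2.imwrite(f"pics/{n}0.png",capture(n)[:,:,::-1]);c=get_calibration(n);print(n,np.array(c["mtx"]).round(1),np.array(c["camera_from_world"]).round(3))
c=get_calibration("wrist");print(c)
E
```

```text
{'t': 0.0, 'joint_positions': array([ 1.10821199,  0.57652452,  0.02486696,  1.43790107, -0.01497507,
        1.1289572 , -0.05650986]), 'joint_vel': array([ 7.27723208e-04, -7.88741721e-05, -2.37452953e-03,  1.25983237e-03,
       -1.98637269e-03, -7.48456106e-04, -2.22628443e-03]), 'tau': array([-1.28025590e-06, -7.65736270e+01,  2.25026898e+00, -2.85960710e+01,
        1.52717752e-02,  1.27923550e-02, -1.22691915e-05]), 'tcp_pos': array([ 249.43511442, -626.75516367,  230.4507078 ]), 'orientation': array([-3.13999159e+00,  1.18373121e-04,  3.78800255e-01]), 'ft_force': array([0.38752514, 0.08788235, 0.21465906]), 'wrist_torque': array([ 0.00782877, -0.02242595,  0.01027403]), 'width': 0.9998415906430483}
side [[373.7   0.  250.9]
 [  0.  373.7 187. ]
 [  0.    0.    1. ]] [[-9.81000e-01 -1.91000e-01 -1.00000e-02  5.02986e+02]
 [-9.70000e-02  5.40000e-01 -8.36000e-01  1.14834e+02]
 [ 1.66000e-01 -8.20000e-01 -5.49000e-01  6.65215e+02]
 [ 0.00000e+00  0.00000e+00  0.00000e+00  1.00000e+00]]
top [[463.7   0.  254.5]
 [  0.  463.7 184.9]
 [  0.    0.    1. ]] [[-3.000000e-03 -1.000000e+00  3.000000e-03 -5.187000e+00]
 [-9.860000e-01  3.000000e-03 -1.690000e-01  5.009740e+02]
 [ 1.690000e-01 -3.000000e-03 -9.860000e-01  1.042576e+03]
 [ 0.000000e+00  0.000000e+00  0.000000e+00  1.000000e+00]]
{'mtx': array([[265.19108588,   0.        , 252.18098931],
       [  0.        , 265.19108588, 194.99089295],
       [  0.        ,   0.        ,   1.        ]]), 'mount': array([[-8.82438006e-04, -9.48395379e-01, -3.17088988e-01,
         8.17489299e+01],
       [ 9.99999299e-01, -5.86482607e-04, -1.02879635e-03,
         6.61173748e-01],
       [ 7.89738524e-04, -3.17089674e-01,  9.48395231e-01,
        -1.43122715e+02],
       [ 0.00000000e+00,  0.00000000e+00,  0.00000000e+00,
         1.00000000e+00]])}
```

View pics/side0.png

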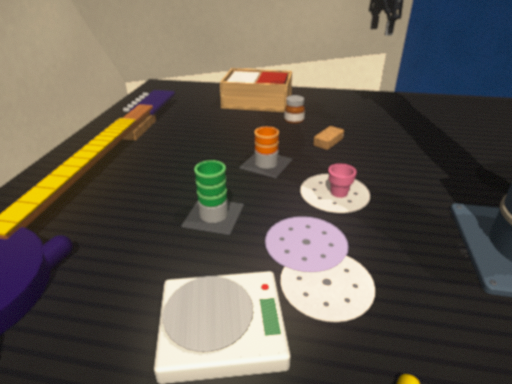

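View pics/top0.png

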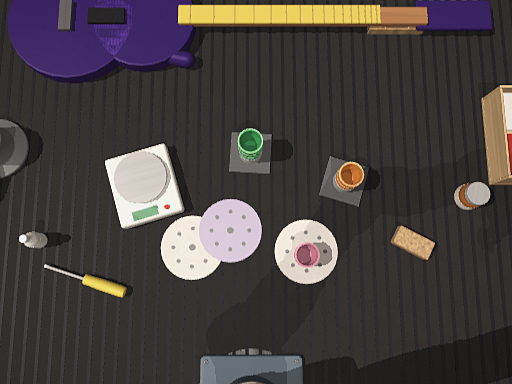

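Side view: the green stack's rim is at about (211,168), orange at (267,133), the pink look-alike at (341,175) and the pan at (208,313). In the top view they are green (250,141), orange (349,176), pink (306,255) and pan (141,177). The green three-collar stack fits the description. Next I measure and confirm it in a crop.

```bash
cat > h.py <<'E'
from rig import *
import cv2,numpy as np
def ray(n,uv):
    c=get_calibration(n);K=np.array(c["mtx"]);T=np.array(c["camera_from_world"]);R=T[:3,:3]
    o=-R.T@T[:3,3];d=R.T@np.linalg.inv(K)@np.array([uv[0],uv[1],1.]);return o,d
def onz(n,uv,z):
    o,d=ray(n,uv);return (o+d*(z-o[2])/d[2])
def proj(n,P):
    c=get_calibration(n);T=np.array(c["camera_from_world"]);q=T[:3,:3]@np.array(P,float)+T[:3,3];q=np.array(c["mtx"])@(q/q[2]);return q[:2]
E
python3 - <<'E'
from h import *
for n,(gx,gy),(px,py) in(("top",(250,145),(141,177)),("side",(211,190),(208,313))):
    im=cv2.imread(f"pics/{n}0.png");hsv=cv2.cvtColor(im,cv2.COLOR_BGR2HSV)
    def cont(m,x,y):
        cs,_=cv2.findContours(m,cv2.RETR_EXTERNAL,cv2.CHAIN_APPROX_NONE)
        return max((c for c in cs if cv2.pointPolygonTest(c,(x,y),True)>-5),key=cv2.contourArea)
    g=cont(cv2.inRange(hsv,(50,90,40),(85,255,255)),gx,gy)
    P=np.array([onz(n,p,114) for p in g[:,0,:]])
    print(n,"green bbox",cv2.boundingRect(g))
    # rim edge = far half of contour, fit circle r=28
    from scipy.optimize import least_squares
    o,_=ray(n,(0,0))
    c0=onz(n,(gx,gy-(5 if n=="top" else 22)),114)[:2]
    c=c0.copy()
    dirv=(c0-o[:2])/np.linalg.norm(c0-o[:2])
    for _ in range(5):
        S=P[((P[:,:2]-c)@dirv)>0 ,:2]
        r=least_squares(lambda q:np.linalg.norm(S-q[:2],axis=1)-q[2],[*c,28],loss="soft_l1")
        c=r.x[:2]
    r2=least_squares(lambda q:np.linalg.norm(S-q,axis=1)-28,c,loss="soft_l1")
    print("green",r.x.round(1),r2.x.round(1),np.abs(r.fun).mean().round(2))
    # pan: gray vs white body
    v=cv2.inRange(hsv,(0,0,110),(180,40,205));v=cv2.morphologyEx(v,cv2.MORPH_OPEN,np.ones((5,5)))
    p=cont(v,px,py);e=cv2.fitEllipse(cv2.convexHull(p));print("pan ell",e)
    Q=np.array([onz(n,q,45)[:2] for q in cv2.convexHull(p)[:,0,:]])
    r=least_squares(lambda q:np.linalg.norm(Q-q[:2],axis=1)-q[2],[*Q.mean(0),62],loss="soft_l1");print("pan",r.x.round(1),np.abs(r.fun).max().round(1))
    cv2.drawContours(im,[p],-1,(0,0,255),1)
    cv2.imwrite(f"pics/{n}_crop.png",cv2.resize(im[100:240,90:300] if n=="top" else im[140:384,140:320],None,fx=3 if n=="top" else 2.4,fy=3 if n=="top" else 2.4,interpolation=cv2.INTER_CUBIC))
E
```

```text
top green bbox (239, 130, 23, 22)
green [588.3   3.6  24.8] [584.3   3.5] 0.48Traceback (most recent call last):
  File "<stdin>", line 24, in <module>
  File "<stdin>", line 6, in cont
ValueError: max() iterable argument is empty
```

```bash
python3 - <<'E'
import cv2,numpy as np
a=cv2.imread("pics/top0.png");b=cv2.imread("pics/side0.png")
h=lambda i:cv2.cvtColor(i,cv2.COLOR_BGR2HSV)
print(h(a)[177,100:190:4].tolist());print(h(b)[313,155:265:5].tolist());print(h(a)[125:165:2,250].tolist())
A=cv2.resize(a[120:170,225:275],None,fx=8,fy=8,interpolation=cv2.INTER_NEAREST)
B=cv2.resize(b[150:230,171:251],None,fx=5,fy=5,interpolation=cv2.INTER_NEAREST)
cv2.imwrite("pics/crop1.png",np.hstack([A,B]))
E
```

```text
[[165, 9, 57], [10, 28, 55], [18, 33, 132], [34, 8, 244], [16, 17, 219], [17, 17, 216], [15, 16, 217], [17, 17, 216], [17, 17, 215], [16, 18, 213], [15, 17, 211], [16, 18, 211], [16, 18, 208], [16, 16, 208], [17, 17, 210], [17, 17, 211], [16, 18, 213], [20, 27, 188], [17, 22, 236], [0, 17, 15], [30, 16, 32], [160, 14, 53], [6, 24, 54]]
[[15, 43, 60], [19, 49, 126], [17, 32, 205], [19, 30, 204], [20, 34, 205], [17, 34, 201], [19, 35, 198], [16, 32, 202], [19, 34, 204], [18, 31, 205], [18, 33, 206], [17, 33, 201], [17, 35, 204], [18, 34, 205], [17, 33, 203], [17, 32, 202], [18, 34, 205], [17, 34, 210], [19, 35, 211], [18, 35, 209], [24, 21, 248], [23, 26, 242]]
[[15, 33, 47], [163, 74, 31], [60, 77, 215], [67, 161, 79], [66, 147, 97], [66, 147, 99], [66, 143, 100], [67, 153, 95], [67, 144, 122], [67, 143, 125], [67, 146, 110], [67, 145, 97], [67, 146, 96], [66, 123, 179], [52, 75, 177], [58, 88, 139], [57, 85, 165], [65, 83, 104], [9, 29, 114], [10, 20, 112]]
```

View pics/crop1.png

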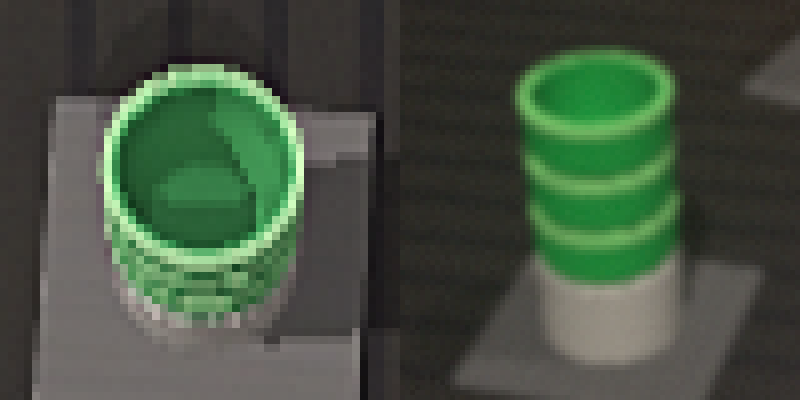

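The crop confirms the green stack: three collars with a bright rim, on a steel stand. Its rim is brighter than its inside, so I lower the mask's saturation limit and refit the rim and pan.

```bash
python3 - <<'E'
from h import *
from scipy.optimize import least_squares
def cont(m,x,y):
    cs,_=cv2.findContours(m,cv2.RETR_EXTERNAL,cv2.CHAIN_APPROX_NONE)
    return max((c for c in cs if cv2.pointPolygonTest(c,(x,y),True)>-5),key=cv2.contourArea)
for n,(gx,gy),gc,(px,py),vr in(("top",(250,145),(249.7,140),(141,177),(150,229)),("side",(211,190),(209.8,168),(208,313),(150,224))):
    im=cv2.imread(f"pics/{n}0.png");hsv=cv2.cvtColor(im,cv2.COLOR_BGR2HSV)
    g=cont(cv2.inRange(hsv,(48,60,60),(85,255,255)),gx,gy)[:,0,:].astype(float)
    print(n,"hand rim centre",onz(n,gc,114).round(1))
    S=g[g[:,1]<gc[1]-1];P=np.array([onz(n,p,114)[:2] for p in S]);c0=onz(n,gc,114)[:2]
    r=least_squares(lambda q:np.linalg.norm(P-q[:2],axis=1)-q[2],[*c0,28],loss="soft_l1")
    r2=least_squares(lambda q:np.linalg.norm(P-q,axis=1)-27.5,c0,loss="soft_l1")
    print("green",r.x.round(1),r2.x.round(1),np.abs(r.fun).mean().round(2))
    v=cv2.inRange(hsv,(0,0,vr[0]),(180,60,vr[1]));v=cv2.morphologyEx(v,cv2.MORPH_OPEN,np.ones((9,9)))
    p=cont(v,px,py);hl=cv2.convexHull(p);print("pan ell",np.array(sum([list(np.atleast_1d(k)) for k in cv2.fitEllipse(hl)],[])).round(1))
    Q=np.array([onz(n,q,45)[:2] for q in hl[:,0,:]])
    r=least_squares(lambda q:np.linalg.norm(Q-q[:2],axis=1)-q[2],[*Q.mean(0),62],loss="soft_l1");print("pan",r.x.round(1),np.abs(r.fun).max().round(1))
    cv2.drawContours(im,[p],-1,(0,0,255),1);cv2.imwrite(f"pics/pan_{n}.png",cv2.resize(im[130:240,90:200] if n=="top" else im[260:384,140:300],None,fx=3,fy=3))
# rest of scene
for nm,n,uv,z in(("orange","top",(349,173),90),("pink","top",(306,255),60),("jar","top",(472,195),40)):print(nm,onz(n,uv,z).round(0))
E
```

```text
top hand rim centre [590.    3.9 114. ]
green [591.6   3.6  26.2] [590.    3.6] 0.61
pan ell [140.4 177.3  53.5  54.  156.8]
pan [520.6 260.2  63.1] 4.6
side hand rim centre [588.7   3.4 114. ]
green [590.7  -1.4  29.4] [591.2  -3.6] 0.81
pan ell [206.8 314.1  75.2  93.4  76.7]
pan [521.7 262.8  62.6] 3.7
orange [ 519. -219.   90.]
pink [ 338. -122.   60.]
jar [ 476. -516.   40.]
```

View pics/pan_top.png

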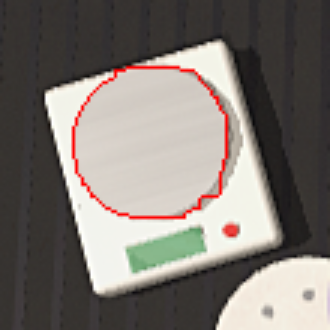

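View pics/pan_side.png

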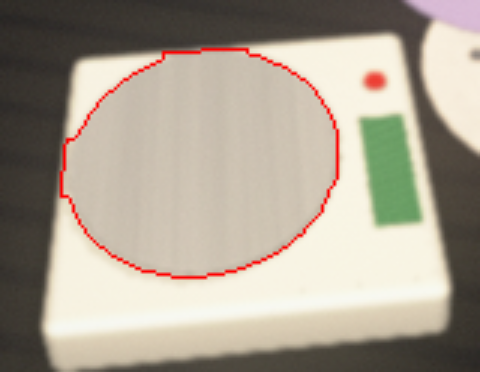

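The rim centre is about (590, 3.5) in both views and the pan centre about (521, 261), with a fitted radius of 63 mm against 62. Both are within reach. I go above the stack.

>>> jog_arm(plan=[{"translation": [0.4, -0.33, 0], "spin": 0, "grip": 1}, {"translation": [0.8, -0.67, 0], "spin": 0, "grip": 1}, {"translation": [0.8, -0.67, 0], "spin": 0, "grip": 1}, {"translation": [0.8, -0.67, 0], "spin": 0, "grip": 1}, {"translation": [0.8, -0.67, 0], "spin": 0, "grip": 1}, {"translation": [0.8, -0.67, 0], "spin": 0, "grip": 1}, {"translation": [0.8, -0.67, 0], "spin": 0, "grip": 1}, {"translation": [0.8, -0.67, 0], "spin": 0, "grip": 1}, {"translation": [0.8, -0.67, 0], "spin": 0, "grip": 1}, {"translation": [0.8, -0.67, 0], "spin": 0, "grip": 1}, {"translation": [0.8, -0.67, 0], "spin": 0, "grip": 0.5}, {"translation": [0.8, -0.67, 0], "spin": 0, "grip": 0.4}], force=30)

```text
t: 1.6
tcp_pos: [535.1, -97.8, 231.1]
orientation: [-3.142, 0.0, 0.379]
ft_force: [0.6, 0.2, -0.4]
width: 0.704
```

>>> jog_arm(plan=[{"translation": [0.4, -0.34, 0], "spin": 0, "grip": 0.32}, {"translation": [0, 0, 0], "spin": 0, "grip": 0.32}, {"translation": [0, 0, 0], "spin": 0, "grip": 0.32}])

```text
t: 1.98
tcp_pos: [546.4, -77.0, 231.0]
orientation: [3.141, 0.001, 0.378]
ft_force: [-0.2, -0.8, 0.0]
width: 0.659
```

```bash
python3 - <<'E'
from h import *
s=state();print(s['t'],s['tcp_pos'],s['orientation'],s['width'])
for n in("side","wrist"):cv2.imwrite(f"pics/{n}1.png",capture(n)[:,:,::-1])
p=proj("side",s['tcp_pos']);print(p)
im=cv2.imread("pics/side1.png");x,y=p.astype(int);print(x,y)
cv2.imwrite("pics/side1c.png",cv2.resize(im[max(0,y-70):y+50,x-70:x+70],None,fx=5,fy=5,interpolation=cv2.INTER_CUBIC))
E
```

```text
1.975 [546.37039553 -77.04938476 231.00584514] [3.14140305e+00 1.11938281e-03 3.78080358e-01] 0.6586400710893453
[239.60366105  93.7916062 ]
239 93
```

View pics/side1c.png

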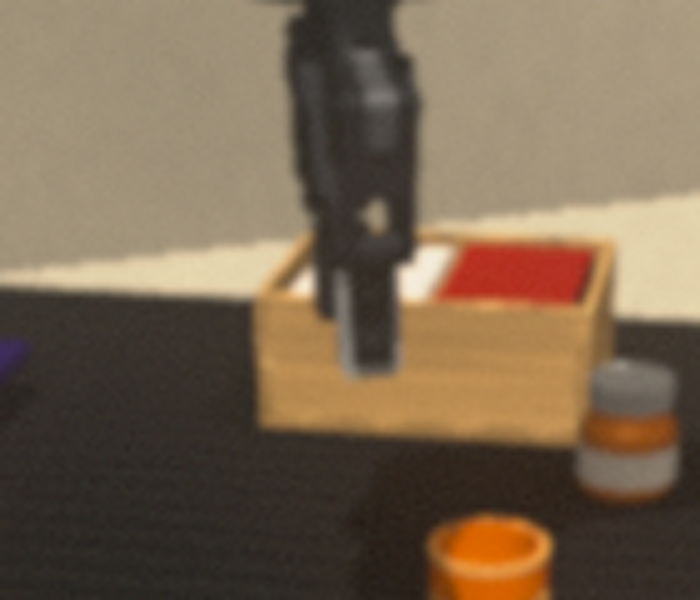

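View pics/wrist1.png

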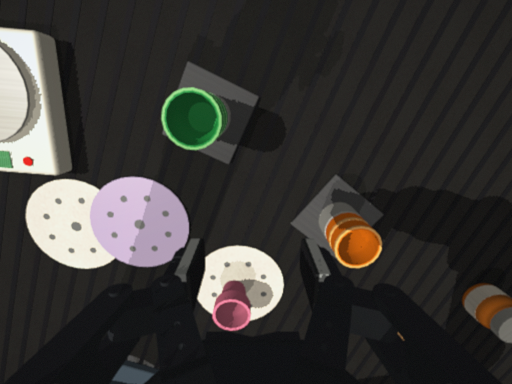

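Side crop: the near finger ends at about (243.4, 97.4) and the far one at about (234.6, 86.6). The wrist view shows the green rim at about (192,118). I work out the tip height and refit the rim from the wrist camera.

```bash
python3 - <<'E'
from h import *
from scipy.spatial.transform import Rotation as Ro
from scipy.optimize import least_squares
t=np.array([546.37,-77.05,231.0]);R=Ro.from_euler('xyz',[3.1414,.00112,.3781]).as_matrix()
for off in(28,32,36):
  for s in(-1,1):
    for dz in(0,-6,-12):
        print(off,s,dz,proj("side",t+R@[0,s*off,dz]).round(1),end=' ')
  print()
c=get_calibration("wrist");K=c["mtx"];M=c["mount"]
im=cv2.imread("pics/wrist1.png");hsv=cv2.cvtColor(im,cv2.COLOR_BGR2HSV)
m=cv2.inRange(hsv,(48,60,60),(85,255,255));cs,_=cv2.findContours(m,cv2.RETR_EXTERNAL,cv2.CHAIN_APPROX_NONE)
g=[k for k in cs if cv2.pointPolygonTest(k,(192,118),False)>0][0];print(cv2.boundingRect(g),cv2.fitEllipse(g))
o=R@M[:3,3]+t
def f(p,z):
    d=R@M[:3,:3]@np.linalg.inv(K)@[p[0],p[1],1];return (o+d*(z-o[2])/d[2])[:2]
P=np.array([f(p,114) for p in g[:,0,:]])
r=least_squares(lambda q:np.linalg.norm(P-q[:2],axis=1)-q[2],[590,3,28],loss="soft_l1");print(r.x,np.abs(r.fun).max())
E
```

```text
28 -1 0 [242.1  99. ] 28 -1 -6 [242.   95.7] 28 -1 -12 [241.9  92.5] 28 1 0 [237.3  88.9] 28 1 -6 [237.2  85.8] 28 1 -12 [237.1  82.7] 
32 -1 0 [242.5  99.8] 32 -1 -6 [242.4  96.5] 32 -1 -12 [242.3  93.2] 32 1 0 [236.9  88.3] 32 1 -6 [236.8  85.2] 32 1 -12 [236.7  82.1] 
36 -1 0 [242.8 100.5] 36 -1 -6 [242.8  97.3] 36 -1 -12 [242.7  94. ] 36 1 0 [236.6  87.6] 36 1 -6 [236.5  84.5] 36 1 -12 [236.4  81.4] 
(160, 87, 68, 64) ((192.9865264892578, 117.88605499267578), (61.918819427490234, 66.27965545654297), 101.34783172607422)
[591.07143578   0.60986994  29.54183707] 3.302760347411162
```

The tips sit about 3 mm behind the TCP at a 56 mm opening. So TCP z ≈ 92 puts them about 95, above the next collar at 90. Moving over the stack.

>>> jog_arm(plan=[{"translation": [0.35, -0.29, 0], "spin": 0, "grip": 1}, {"translation": [0.7, -0.58, 0], "spin": 0, "grip": 1}, {"translation": [0.35, -0.29, 0.3], "spin": 0, "grip": 1}, {"translation": [0, 0, 0.3], "spin": 0, "grip": 1}, {"translation": [0, 0, 0], "spin": 0, "grip": 1}])

```text
t: 2.7
tcp_pos: [588.9, 1.7, 199.4]
orientation: [-3.141, 0.004, 0.377]
ft_force: [0.3, 0.0, 0.3]
width: 1.004
```

```bash
cat >> h.py <<'E'
from scipy.spatial.transform import Rotation as Ro
from scipy.optimize import least_squares
def wray(s,p):
    c=get_calibration("wrist");R=Ro.from_euler('xyz',s['orientation']).as_matrix();M=c["mount"]
    return R@M[:3,3]+s['tcp_pos'],R@M[:3,:3]@np.linalg.inv(c["mtx"])@[p[0],p[1],1]
def wz(s,p,z):
    o,d=wray(s,p);return (o+d*(z-o[2])/d[2])[:2]
E
python3 - <<'E'
from h import *
s=state();print(s['t'],s['tcp_pos'],s['orientation'],s['width'])
im=np.ascontiguousarray(capture("wrist")[:,:,::-1])
hsv=cv2.cvtColor(im,cv2.COLOR_BGR2HSV)
m=cv2.inRange(hsv,(48,60,60),(85,255,255));cs,_=cv2.findContours(m,cv2.RETR_EXTERNAL,cv2.CHAIN_APPROX_NONE)
g=max(cs,key=cv2.contourArea);print(cv2.boundingRect(g),cv2.fitEllipse(g))
P=np.array([wz(s,p,114) for p in g[:,0,:]])
r=least_squares(lambda q:np.linalg.norm(P-q[:2],axis=1)-q[2],[590,3,28],loss="soft_l1");print(r.x,np.abs(r.fun).max())
cv2.imwrite("pics/wrist2.png",im)
E
```

```text
2.7 [588.91229351   1.73518769 199.41704885] [-3.14140763  0.00412192  0.37721292] 1.0039820886247524
(221, 156, 64, 73) ((252.6728973388672, 193.04847717285156), (61.529781341552734, 71.79501342773438), 1.1712466478347778)
[593.50089374   2.78239857  30.86364338] 5.322740902772143
```

View pics/wrist2.png

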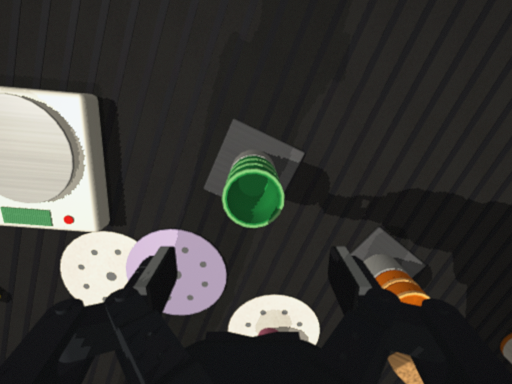

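The rim here is at about (253,198). The collars below it stretch the contour upward, so I fit only the near half.

```bash
python3 - <<'E'
from h import *
s=dict(tcp_pos=np.array([588.91,1.735,199.42]),orientation=[-3.14141,.00412,.37721])
im=cv2.imread("pics/wrist2.png");hsv=cv2.cvtColor(im,cv2.COLOR_BGR2HSV)
m=cv2.inRange(hsv,(48,60,60),(85,255,255));cs,_=cv2.findContours(m,cv2.RETR_EXTERNAL,cv2.CHAIN_APPROX_NONE)
g=max(cs,key=cv2.contourArea)[:,0,:];g=g[g[:,1]>198]
P=np.array([wz(s,p,114) for p in g])
r=least_squares(lambda q:np.linalg.norm(P-q[:2],axis=1)-q[2],[590,3,28],loss="soft_l1");print(r.x,np.abs(r.fun).max())
for tgt in (r.x[:2],[589.8,3]):
    d=np.array(tgt)-s['tcp_pos'][:2];a=.3772;print(d,'tool mm',d@[np.cos(a),np.sin(a)],d@[np.sin(a),-np.cos(a)])
E
```

```text
[590.24330617   1.44651745  28.70288232] 0.8014251161828447
[ 1.33330617 -0.28848255] tool mm 1.1333206351144285 0.7592837745051628
[0.89  1.265] tool mm 1.2933558469890445 -0.848266263067928
```

>>> jog_arm(plan=[{"translation": [0.024, 0, 0.3], "spin": 0, "grip": 1}, {"translation": [0, 0, 0.5], "spin": 0, "grip": 1}, {"translation": [0, 0, 0.5], "spin": 0, "grip": 1}, {"translation": [0, 0, 0.4], "spin": 0, "grip": 1}, {"translation": [0, 0, 0.2], "spin": 0, "grip": 0.7}, {"translation": [0, 0, 0.1], "spin": 0, "grip": 0.6}, {"translation": [0, 0, 0.1], "spin": 0, "grip": 0.5}, {"translation": [0, 0, 0], "spin": 0, "grip": 0.5}], force=25)

```text
t: 3.75
tcp_pos: [591.7, 4.1, 96.4]
orientation: [3.142, -0.0, 0.379]
ft_force: [-0.4, 0.5, 0.1]
width: 0.75
```

```bash
python3 - <<'E'
from h import *
s=state();print(s['t'],s['tcp_pos'],s['orientation'],s['width'],s['ft_force'])
im=np.ascontiguousarray(capture("side")[:,:,::-1])
cv2.imwrite("pics/side3.png",cv2.resize(im[90:240,140:290],None,fx=4,fy=4,interpolation=cv2.INTER_CUBIC))
E
```

```text
3.75 [591.72640928   4.0770176   96.43672586] [ 3.14151594e+00 -2.63291436e-04  3.78765054e-01] 0.7501073081283162 [-0.37760827  0.50863795  0.08763445]
```

View pics/side3.png

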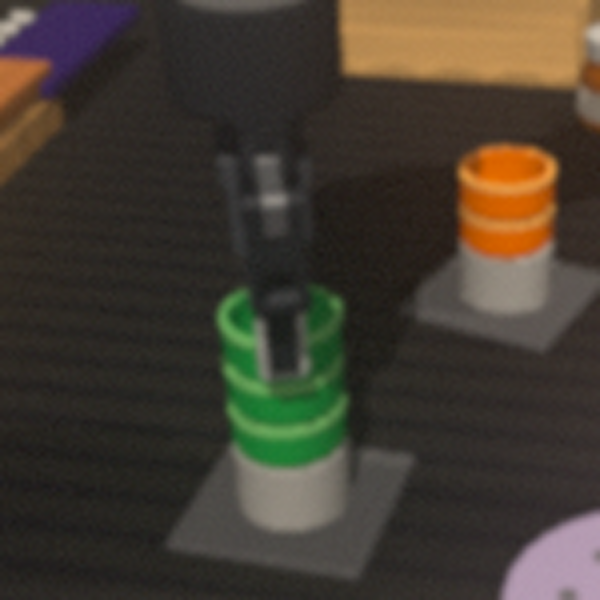

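```bash
python3 - <<'E'
from h import *
s=state();print(s['t'],s['tcp_pos'],s['width'])
t=s['tcp_pos'];R=Ro.from_euler('xyz',s['orientation']).as_matrix()
for off in(32,38,42):
    print(off,[( (proj("side",t+R@[0,-off,dz])-[140,90]+.5)*4).round(0) for dz in(0,-4,-8)])
print([((proj("side",[590+28*np.cos(a),2.5+28*np.sin(a),z])-[140,90]+.5)*4).round(0) for z in(114,90) for a in(np.pi/2+.3,)])
E
```

```text
3.8 [591.81421163   4.06675266  96.60928292] 0.7458678631037723
32 [array([284., 382.]), array([283., 375.]), array([282., 367.])]
38 [array([285., 389.]), array([284., 382.]), array([284., 374.])]
42 [array([286., 394.]), array([285., 386.]), array([285., 379.])]
[array([280., 344.]), array([284., 388.])]
```

The tips are at z ≈ 96–100, clear of the next collar at 90. I go down 2 mm, shift slightly to centre, and close.

>>> jog_arm(plan=[{"translation": [-0.04, 0.01, 0.04], "spin": 0, "grip": 0.5}, {"translation": [0, 0, 0], "spin": 0, "grip": 0.4}, {"translation": [0, 0, 0], "spin": 0, "grip": 0.32}, {"translation": [0, 0, 0], "spin": 0, "grip": 0.1}, {"translation": [0, 0, 0], "spin": 0, "grip": -0.2}, {"translation": [0, 0, 0], "spin": 0, "grip": -0.2}, {"translation": [0, 0, 0], "spin": 0, "grip": -0.2}], force=25)

```text
t: 4.68
tcp_pos: [590.1, 2.7, 94.7]
orientation: [3.141, -0.0, 0.379]
ft_force: [-1.5, -1.7, 4.0]
width: 0.648
```

```bash
python3 - <<'E'
from h import *
s=state();print(s['t'],s['tcp_pos'],s['orientation'],s['width'],s['width']*85,s['ft_force'])
im=np.ascontiguousarray(capture("side")[:,:,::-1])
cv2.imwrite("pics/side4.png",cv2.resize(im[120:220,160:260],None,fx=6,fy=6,interpolation=cv2.INTER_CUBIC))
E
```

```text
4.675 [590.08246819   2.66363334  94.72909675] [ 3.14123108e+00 -3.28738711e-04  3.78663664e-01] 0.6479242855993933 55.07356427594843 [-1.53556683 -1.68537946  3.97222705]
```

View pics/side4.png

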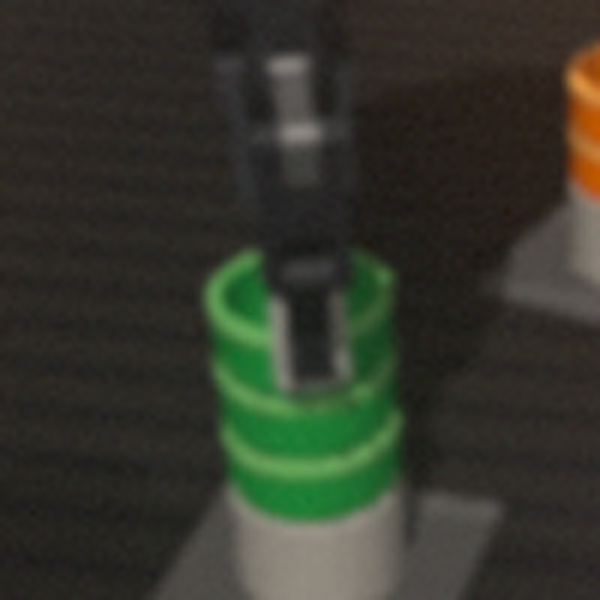

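The fingers hold only the top collar, with their tips above the next cup's rim line and a width of 55 mm. I lift slowly and check.

>>> jog_arm(plan=[{"translation": [0, 0, -0.05], "spin": 0, "grip": -0.2}, {"translation": [0, 0, -0.1], "spin": 0, "grip": -0.2}, {"translation": [0, 0, -0.15], "spin": 0, "grip": -0.2}, {"translation": [0, 0, -0.15], "spin": 0, "grip": -0.2}, {"translation": [0, 0, -0.1], "spin": 0, "grip": -0.2}, {"translation": [0, 0, 0], "spin": 0, "grip": -0.2}])

```text
t: 5.48
tcp_pos: [590.2, 2.9, 122.3]
orientation: [3.141, -0.001, 0.379]
ft_force: [-0.6, -0.8, -0.2]
width: 0.65
```

```bash
python3 - <<'E'
from h import *
s=state();print(s['t'],s['tcp_pos'],s['orientation'],s['width'],s['width']*85,s['ft_force'])
im=np.ascontiguousarray(capture("side")[:,:,::-1])
cv2.imwrite("pics/side5.png",cv2.resize(im[120:220,160:260],None,fx=6,fy=6,interpolation=cv2.INTER_CUBIC))
E
```

```text
5.475 [590.24796433   2.9052866  122.33924183] [ 3.14134391e+00 -9.00638630e-04  3.78779679e-01] 0.6503147625739247 55.2767548187836 [-0.57933054 -0.79187411 -0.22765738]
```

View pics/side5.png

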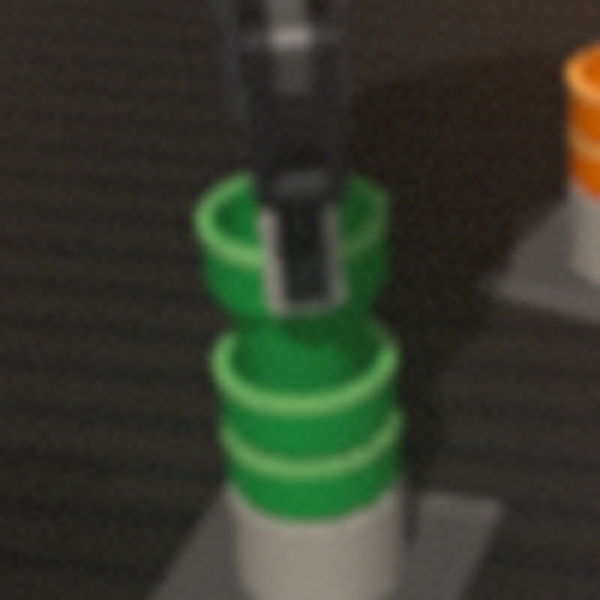

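Only the top cup came up; the next cup's rim stayed where it was. I raise further and carry it to the pan.

>>> jog_arm(plan=[{"translation": [0, 0, -0.3], "spin": 0, "grip": -0.2}, {"translation": [0, 0, -0.5], "spin": 0, "grip": -0.2}, {"translation": [0, 0, -0.3], "spin": 0, "grip": -0.2}, {"translation": [0.05, -0.3, 0], "spin": 0, "grip": -0.2}, {"translation": [0.07, -0.6, 0], "spin": 0, "grip": -0.2}, {"translation": [0.08, -0.7, 0], "spin": 0, "grip": -0.2}, {"translation": [0.08, -0.7, 0], "spin": 0, "grip": -0.2}, {"translation": [0.08, -0.7, 0], "spin": 0, "grip": -0.2}, {"translation": [0.08, -0.7, 0], "spin": 0, "grip": -0.2}, {"translation": [0.08, -0.7, 0], "spin": 0, "grip": -0.2}, {"translation": [0.07, -0.6, 0], "spin": 0, "grip": -0.2}, {"translation": [0.04, -0.3, 0], "spin": 0, "grip": -0.2}])

```text
t: 7.02
tcp_pos: [519.5, 263.3, 176.0]
orientation: [-3.141, 0.001, 0.382]
ft_force: [0.2, -0.4, -0.7]
width: 0.645
```

>>> jog_arm(plan=[{"translation": [0, 0, 0], "spin": 0, "grip": -0.2}, {"translation": [0, 0, 0], "spin": 0, "grip": -0.2}])

```text
t: 7.28
tcp_pos: [521.6, 259.2, 176.6]
orientation: [3.141, 0.001, 0.377]
ft_force: [0.2, -0.9, -0.3]
width: 0.645
```

```bash
python3 - <<'E'
from h import *
s=state();print(s['t'],s['tcp_pos'],s['orientation'],s['width'],s['ft_force'])
d=np.array([521,261])-s['tcp_pos'][:2];a=s['orientation'][2];print('tool mm',d@[np.cos(a),np.sin(a)],d@[np.sin(a),-np.cos(a)])
a=cv2.resize(np.ascontiguousarray(capture("side")[:,:,::-1])[150:384,90:340],None,fx=1.6,fy=1.6)
b=capture("top")[:,:,::-1][100:334,60:310];b=cv2.resize(b,(400,374))
cv2.imwrite("pics/six.png",np.hstack([a,b]))
E
```

```text
7.275 [521.60529156 259.23612212 176.56317103] [3.14062482e+00 5.04025586e-04 3.77254912e-01] 0.644706865772618 [ 0.15763149 -0.93895684 -0.33316497]
tool mm 0.08703229413341917 -1.8628119692150884
```

View pics/six.png

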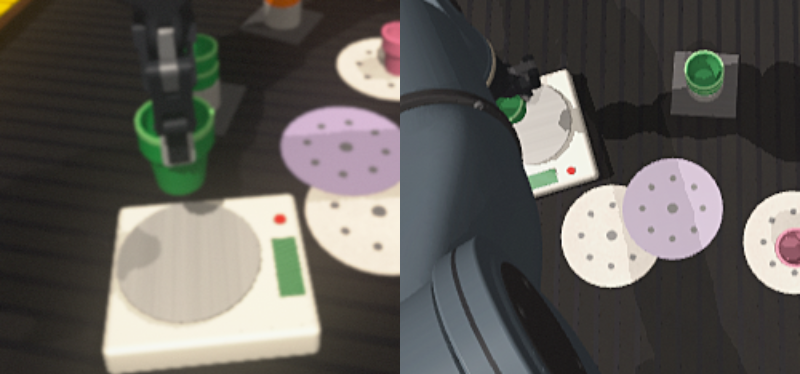

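The cup hangs upright over the pan. I descend to about 5 mm above it, then in fine steps.

>>> jog_arm(plan=[{"translation": [0, -0.036, 0.3], "spin": 0, "grip": -0.2}, {"translation": [0, 0, 0.5], "spin": 0, "grip": -0.2}, {"translation": [0, 0, 0.5], "spin": 0, "grip": -0.2}, {"translation": [0, 0, 0.25], "spin": 0, "grip": -0.2}, {"translation": [0, 0, 0.1], "spin": 0, "grip": -0.2}, {"translation": [0, 0, 0.05], "spin": 0, "grip": -0.2}, {"translation": [0, 0, 0], "spin": 0, "grip": -0.2}, {"translation": [0, 0, 0], "spin": 0, "grip": -0.2}])

```text
t: 8.38
tcp_pos: [520.9, 262.6, 92.4]
orientation: [-3.141, -0.001, 0.379]
ft_force: [-0.5, 0.2, -0.2]
width: 0.647
```

```bash
python3 - <<'E'
from h import *
s=state();print(s['t'],s['tcp_pos'],s['orientation'],s['width'],s['ft_force'])
a=cv2.resize(np.ascontiguousarray(capture("side")[:,:,::-1])[210:384,120:300],None,fx=3.3,fy=3.3,interpolation=cv2.INTER_CUBIC)
cv2.imwrite("pics/seven.png",a)
E
```

```text
8.375 [520.87870114 262.57184891  92.38313961] [-3.14144957e+00 -1.00949105e-03  3.78770323e-01] 0.6469732384013284 [-0.52422847  0.15990818 -0.19512185]
```

View pics/seven.png

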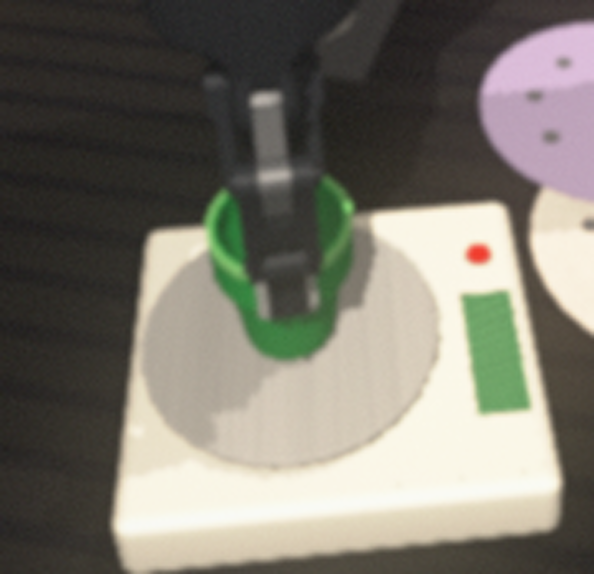

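>>> jog_arm(plan=[{"translation": [0, 0.02, 0.06], "spin": 0, "grip": -0.2}, {"translation": [0, 0, 0.03], "spin": 0, "grip": -0.2}, {"translation": [0, 0, 0.01], "spin": 0, "grip": -0.2}, {"translation": [0, 0, 0], "spin": 0, "grip": -0.2}, {"translation": [0, 0, 0], "spin": 0, "grip": -0.2}])

```text
t: 9.05
tcp_pos: [521.0, 261.5, 86.8]
orientation: [-3.142, -0.0, 0.379]
ft_force: [0.3, -0.7, -1.0]
width: 0.647
```

>>> jog_arm(plan=[{"translation": [0, 0, 0.01], "spin": 0, "grip": -0.2}, {"translation": [0, 0, 0.01], "spin": 0, "grip": -0.2}, {"translation": [0, 0, 0], "spin": 0, "grip": -0.2}])

```text
t: 9.43
tcp_pos: [520.9, 261.5, 85.8]
orientation: [-3.142, -0.0, 0.379]
ft_force: [-1.1, 0.6, -0.1]
width: 0.645
```

>>> jog_arm(plan=[{"translation": [0, 0, 0.01], "spin": 0, "grip": -0.2}, {"translation": [0, 0, 0.01], "spin": 0, "grip": -0.2}, {"translation": [0, 0, 0], "spin": 0, "grip": -0.2}])

```text
t: 9.8
tcp_pos: [521.1, 261.5, 85.7]
orientation: [3.142, -0.001, 0.379]
ft_force: [-2.0, -1.8, 9.9]
width: 0.647
```

Contact with the pan: 10 N up, at the predicted height of 85.7. I ease off slightly and open gently.

>>> jog_arm(plan=[{"translation": [0, 0, -0.01], "spin": 0, "grip": -0.2}, {"translation": [0, 0, 0], "spin": 0, "grip": 0.3}, {"translation": [0, 0, 0], "spin": 0, "grip": 0.4}, {"translation": [0, 0, 0], "spin": 0, "grip": 0.5}, {"translation": [0, 0, 0], "spin": 0, "grip": 0.7}, {"translation": [0, 0, 0], "spin": 0, "grip": 1}, {"translation": [0, 0, 0], "spin": 0, "grip": 1}, {"translation": [0, 0, 0], "spin": 0, "grip": 1}])

```text
t: 10.8
tcp_pos: [520.9, 261.5, 85.3]
orientation: [-3.142, 0.0, 0.379]
ft_force: [-0.1, 0.3, 0.3]
width: 0.996
```

```bash
python3 - <<'E'
from h import *
s=state();print(s['t'],s['tcp_pos'],s['orientation'],s['width'],s['ft_force'])
a=cv2.resize(np.ascontiguousarray(capture("side")[:,:,::-1])[210:384,120:300],None,fx=3.3,fy=3.3,interpolation=cv2.INTER_CUBIC)
cv2.imwrite("pics/eight.png",a)
E
```

```text
10.8 [520.93853305 261.47505035  85.30102207] [-3.14156556e+00  1.21231274e-05  3.78800325e-01] 0.9963458347358817 [-0.10014094  0.3489701   0.27438135]
```

View pics/eight.png

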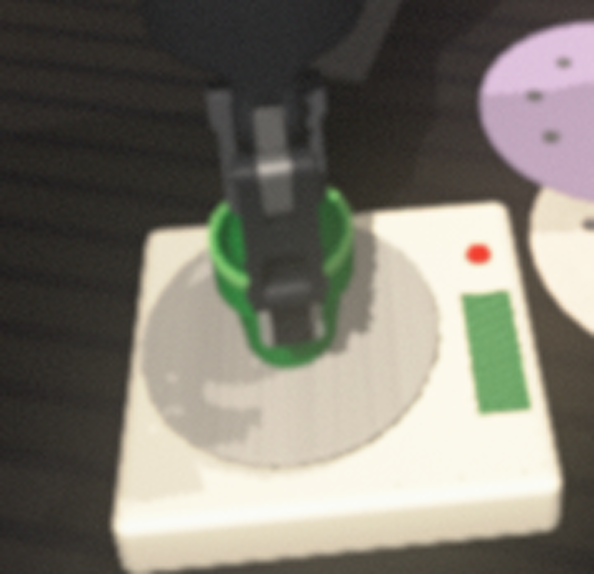

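The cup stands on the pan and the fingers are clear of it. I retreat straight up, then away so the top camera can see.

>>> jog_arm(plan=[{"translation": [0, 0, -0.1], "spin": 0, "grip": 1}, {"translation": [0, 0, -0.3], "spin": 0, "grip": 1}, {"translation": [0, 0, -0.6], "spin": 0, "grip": 1}, {"translation": [0, 0, -0.7], "spin": 0, "grip": 1}, {"translation": [0, 0, -0.7], "spin": 0, "grip": 1}, {"translation": [0, 0, -0.4], "spin": 0, "grip": 1}, {"translation": [0, 0.4, 0], "spin": 0, "grip": 1}, {"translation": [0, 0.7, 0], "spin": 0, "grip": 1}, {"translation": [0, 0.8, 0], "spin": 0, "grip": 1}, {"translation": [0, 0.8, 0], "spin": 0, "grip": 1}, {"translation": [0, 0.8, 0], "spin": 0, "grip": 1}, {"translation": [0, 0.8, 0], "spin": 0, "grip": 1}])

```text
t: 12.35
tcp_pos: [600.4, 58.6, 224.6]
orientation: [3.141, 0.001, 0.378]
ft_force: [0.3, -0.5, 0.7]
width: 1.005
```

>>> jog_arm(plan=[{"translation": [0, 0.8, 0], "spin": 0, "grip": 1}, {"translation": [0, 0.8, 0], "spin": 0, "grip": 1}, {"translation": [0, 0.8, 0], "spin": 0, "grip": 1}, {"translation": [0, 0.8, 0], "spin": 0, "grip": 1}, {"translation": [0, 0.5, 0], "spin": 0, "grip": 1}, {"translation": [0, 0, 0], "spin": 0, "grip": 1}, {"translation": [0, 0, 0], "spin": 0, "grip": 1}])

```text
t: 13.22
tcp_pos: [668.5, -109.0, 225.0]
orientation: [-3.14, 0.0, 0.38]
ft_force: [0.2, -0.3, 0.9]
width: 0.998
```

```bash
python3 - <<'E'
from h import *
s=state();print(s['t'],s['tcp_pos'],s['ft_force'])
A=capture("side")[:,:,::-1];B=capture("top")[:,:,::-1]
cv2.imwrite("pics/sideF.png",A);cv2.imwrite("pics/topF.png",B)
cv2.imwrite("pics/nine.png",np.hstack([cv2.resize(A[140:384,100:320],(400,444)),cv2.resize(B[100:250,90:225],(400,444))]))
print(proj("side",[521,261,45]),proj("side",[521,261,105]),proj("top",[521,261,45]),proj("top",[521,261,105]))
E
```

```text
13.225 [ 668.48767005 -108.99712968  224.97177324] [ 0.16261645 -0.34582227  0.85564572]
[208.04029791 309.30972564] [204.62397314 278.6414417 ] [140.15783327 176.63990823] [133.6388258  171.57626114]
```

View pics/nine.png

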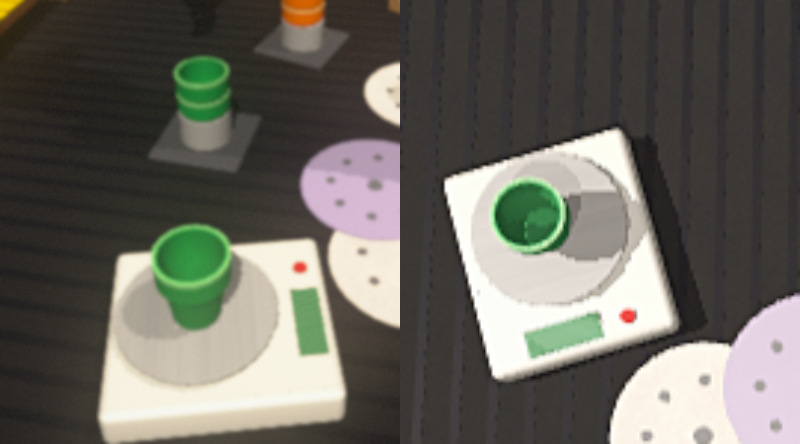

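View pics/topF.png

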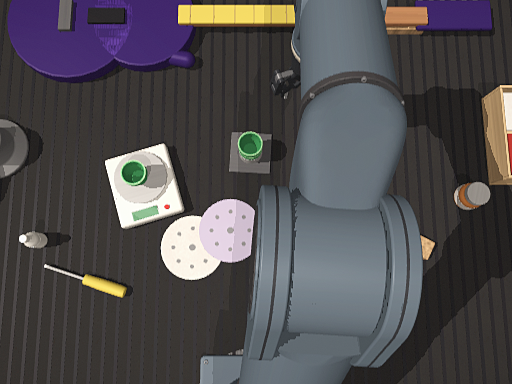

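The rim is at about (133.9, 172.6) in the top view, against the predicted (133.6, 171.6). That puts it within about 2 mm of centre, upright. The remaining two green cups stay nested, and the robot touches nothing.

```bash
python3 -c "
from rig import *
print(finish_job())"
```

```text
the job is handed in; nothing more can be done
None
```

The top green cup is standing upright in the middle of the scale's pan, and the job is handed in at about 13.3 s of the 42 s allowed. I gripped only its collar with 25 N, lifted it slowly, and lowered it until it touched the pan before letting go. Contact came at the predicted height with about 10 N.

**Last checks:**
- **Placement:** the cup's rim is about 2 mm from where a perfectly centred cup would show in the top camera.
- **Green stack:** the side view just after the lift showed the second cup had not moved. The final pictures show the two remaining green cups still nested on their stand.
- **Other cups:** I never approached the orange or pink cups. In the final views the orange stack showed only its lower part in the side crop I checked, and the arm hid it in the top view.
- **Robot:** the gripper is open and well clear of everything.

**Disagreements:** the first colour mask missed the bright green rim, so I refitted it. After that, hand readings in the two fixed views and a fit in the wrist view agreed on the stack's position within about 3 mm. The automatic rim fit in the side view was up to 7 mm off in y, so I did not use it.

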